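Fetch the hidden spare slide valve

TASK

Open the lid of the grey spares case right back until it rests on its stop, then swing the cover flap inside fully open and lift out the spare slide valve hidden beneath it. Finish still holding the valve in the gripper, level and steady, about 10 cm above the middle of the cork mat, with the lid and the flap left standing fully open. Leave all the other parts where they lie.

Things in the scene. Friction and masses are not known exactly. Their poses are not given: they have to be found in the camera images.
- case: Heavy grey sheet-steel case, fixed to the bench: 140 (x) x 240 (y) x 50 mm high without lid, walls and floor 4 mm; origin at the centre of its underside, x towards its hinged back, y to its left, z up. A partition 4 mm thick at y = +12 mm divides it: on the right (-y) a well, inside 132 (x) x 126 (y) mm with its middle at y = -53 mm, covered by the flap; on the left an open tray. It stands to the left or the right of the robot's centre line, the mat on the other side.
- lid (a joint): Angle of the case's lid (rad): 0 closed, grows as the near edge lifts, 1.75 on its stop (leaning back past upright). It may start slightly ajar. The lid is a hollow cap 140 x 240 x 40 mm, 0.35 kg, with a stiff friction hinge that keeps it wherever it is left (3 to 6 N at its bar to move it, more if the bar is pinched hard while it turns). Fully open its edge stands 190 mm above the bench.
- lid_hinge (a point): Middle of the lid's hinge axis, at the top of the case's back wall: (70, 0, 50) mm in the case frame. The axis runs along the case's y. The point's frame turns with the lid.
- lid_bar (a point): Middle of the lid's round pull bar: 10 mm thick, runs along the case's y, 80 mm free between its two legs, centre 30 mm above the lid's top and 8 mm in from its near edge: (-132, 0, 70) mm from the hinge with the lid closed. It may be pinched from above and turns between the fingers as the lid rises. The point's frame turns with the lid.
- flap (a joint): Angle of the cover flap (rad): 0 closed, grows as its right (-y) edge lifts, 1.85 fully open on its stop, leaning over the tray. Aluminium sheet 128 x 120 x 3 mm, 0.09 kg, just below the case's rim; friction hinge, stays where it is left (about 1 to 2 N at its bar, more if pinched hard). Fully open its edge stands 165 mm above the bench. Hidden by the lid at first.
- flap_hinge (a point): Middle of the flap's hinge axis, on top of the partition: (0, 12, 46.5) mm in the case frame. The axis runs along the case's x. The point's frame turns with the flap.
- flap_bar (a point): Middle of the flap's round pull bar: 10 mm thick, runs along the case's x, 54 mm free between its legs, centre 26.5 mm above the sheet and 5 mm in from its free edge: (0, -115, 28) mm from the flap's hinge with the flap closed. Can be pinched from above like the lid's.
- valve: The spare slide valve, about 0.17 kg of bronze, lying upright on the floor of the well (4 mm above the bench) under the flap, unseen until both are open: a base plate 46 (x) x 36 (y) x 8 mm with an upright rib 34 (x) x 12 (y) mm on its middle that rises to 32 mm above the underside. Origin at the centre of the underside, z up. Grip the rib across its 12 mm (along y).
- mat: Cork mat 140 x 140 x 6 mm fixed flat on the bench; origin at the centre of its underside.
- gland: Bystander: brass gland ring, 28 mm across, 16 mm high, in the tray of the case; origin under its centre.
- pin: Bystander: steel pin 12 mm thick, 45 mm long along its y, in the tray of the case; origin under its middle.
- sheave: Bystander: brass eccentric sheave 56 mm across, 22 mm high, between the case and the mat; origin under its centre.
- axlebox1: Bystander: bronze axle box 42 x 32 x 40 mm, on the bench just beyond the mat; origin under its centre.
- axlebox2: Bystander: the second axle box, 42 x 32 x 40 mm, beside the first; origin under its centre.
- pipe: Bystander: copper exhaust pipe bend, 20 mm pipe, about 90 x 90 mm, on the bench beyond the handle; origin on the bench under the bend.
- handle: Bystander: black bakelite valve handle, 94 mm long along its x, 20 mm high, on the bench between sheave and pipe; origin under its hub.
Not all that is in view belongs to the job. Several things have the shape of the mat; the one meant has the colours described above.

How it is judged:
By the outcome, as a careful person would: the job done as asked, in the order asked, and still so for the second after the job is handed in, while the arm keeps its last pose, push and grip.
It also fails if it takes over 72 s, if anything falls off the work surface, if the arm or the gripper's body presses on something with over 40 N, if the wrist force passes 120 N, or if a joint passes its speed limit or range.

ROBOT

A 6-joint arm with a two-finger parallel gripper is mounted at the origin on the work surface. World frame = base frame: x ahead of the robot, y to its left, z up, the work surface at z = 0. Lengths are in m, angles in rad, forces in N, time in s.
With the tool pointing down it reaches from about 0.35 to 0.975 m from the base axis. Payload 4.9 kg.
Tool frame: the origin (TCP) lies midway between the tips of the shut fingers; the grasp point (between the pads) lies 19 mm behind it; z points along the fingers, y is the direction in which the jaws open and shut (so a half turn about z gives the same grasp; the last joint's range is limited). The gripper opens to 85 mm and grips with 20 to 120 N. Pads are 22 mm wide; open, the fingers measure 114 mm over their backs; the gripper's body (76 mm by 85 mm) begins 54 mm behind the grasp point. The pads swing forward as they close: fully open they stand 13 mm farther back than shut.
Start: joints at [-1.351, 0.053, 1.613, -0, 1.476, -0.119], TCP at [0.208, -0.589, 0.231] pointing down, gripper open.
Joint ranges: [-3.01, 3.01], [-1.01, 2.22], [0.06, 2.58], [-1.02, 4.17], [0.09, 2.62], [-3.14, 3.14]. Speed limits (rad/s): [2.57, 2.57, 3.14, 3.14, 3.14, 3.14].

INTERFACE

Orientations are given as a unit quaternion [w, x, y, z].
In Python, from plant import state, grab_frame, camera_params, job_done, boxes_of gives the robot as it stands.
- The arm moves only by the tool step_arm, never from a script. Its argument "steps" is a list of rows, each a list of 4 numbers: the shift along the tool's x, y, z in mm, then the turn about the tool's z in degrees. A call has 1 to 8 rows; each row shifts and turns the pose as measured when the row begins, along the tool's axes as they then stand; what a row does not reach is not made up. A row lasts 1/10 s, in which the tool goes at most 50 mm and 8.59 degrees, less where a joint would pass 70% of its speed; a pose out of reach is approached as far as the arm can. A call is refused whole if a number of a shift passes 50 or a number of a turn 8.59, either way. A call with a gripper value outside its range is refused whole. "claw" is the opening in per cent of the stroke, from 0 (shut) to 100 (fully open), set as the call begins (left out, the last holds). The fingers move at their own pace and stop on an object; the grip force is fixed at half the most. Time passes only in rows, so rows that do not move let the fingers close. It gives the time, the measured TCP pose, the force and the opening at its end, in the units of the state.
- state(): the state, without advancing time (a new reading comes with each control period).
- grab_frame(name): name is "scene" or "top"; returns (picture, depth): 400x640x3 uint8, red, green, blue; 400x640 float32, m along the optical axis (not along the pixel's ray), 0 where there is no reading.
- camera_params(name): a dict with "mtx" (3x3 intrinsics, pixels), "k1" (the pictures are not rectified: a ray, as slopes to the right and down, at radius r is drawn at 1 + k1 r^2 times it, then the intrinsics apply), "extrinsics" (4x4, takes a point from camera to world coordinates). Camera axes: x right, y down, z forward; pixel columns grow to the right and rows downward; lengths in m; the calibration is good to about 2 mm. A picture is of the moment at which its call begins. camera_params takes no time and is no camera call.
- job_done(): hands the job in, once; it reports no verdict.
Trained networks look in the newest picture that a camera, given by its name, has taken for a name from the list of things; names that differ only in an ending like _2 or _b are one class to them, and where a whole thing is asked for, a point or a joint stands for the part that bears it (a point fixed in the world has none). Each returns a list of dicts, best first, with "p" (0 to 1); they miss things now and then, are a little off and sometimes report something else, mostly with a low value. They report only what shows in the picture. A call takes as long as a camera call. They do not tell look-alikes from the thing itself.
- boxes_of(camera, label): "box" ([left, top, width, height] in pixels, round what is visible of it).
The state is a dict: "time": time; "joint_pos": joint angles; "joint_vel": joint speeds; "joint_efforts": joint torques, N m; "tool_pos": TCP position; "tool_rot": TCP orientation; "contact_force": force on the tool from outside, world axes, zero at the start; "ft_torque": the same for the moment, N m; "gripper_width": opening from 0.0 (shut) to 1.0 (fully open).
Only numpy, scipy, OpenCV 4.12 (cv2) and the standard library are available. Lean on these libraries where they do the work, as an engineer would, in place of code of your own. Each camera call takes 0.05 s, during which the arm holds its last target. There are 200 camera calls.

## Working session

There is one attempt and no reset: what is moved stays moved. The work goes in short steps, Python scripts to look and compute and a tool call to move; the robot and the scene stay as the last step left them, time stands still between calls to the robot, and variables do not carry over. Pictures are saved under pics/ and viewed, about 8 in all and at most 12, crops included, and the job is handed in when it is done.

Besides the shell and the picture viewer there is one more tool, called as name([rows], argument=value, ...), one row to a line, values as JSON. step_arm: Moves the arm, as the interface text tells. Its arguments: {"type":"object","properties":{"steps":{"type":"array"},"claw":{"type":"number"}},"required":["steps"]}

```bash
mkdir -p pics; ls; cat > h.py <<'E'
import numpy as np, cv2
from plant import state, grab_frame, camera_params, job_done, boxes_of
def cloud(name, depth):
    c=camera_params(name); K=np.array(c["mtx"]); k=c["k1"]; T=np.array(c["extrinsics"])
    v,u=np.mgrid[0:400,0:640].astype(float)
    xd=(u-K[0,2])/K[0,0]; yd=(v-K[1,2])/K[1,1]
    x,y=xd.copy(),yd.copy()
    for _ in range(8):
        s=1+k*(x*x+y*y); x=xd/s; y=yd/s
    P=np.stack([x*depth,y*depth,depth],-1)@T[:3,:3].T+T[:3,3]
    P[depth<=0]=np.nan
    return P
def snap(name,fn=None):
    im,d=grab_frame(name)
    if fn: cv2.imwrite("pics/"+fn,im[...,::-1])
    return im,cloud(name,d)
E
python3 - <<'E'
from h import *
for n in("scene","top"):
    im,P=snap(n,n+"0.png"); np.savez(f"/tmp/{n}0.npz",im=im,P=P)
    T=np.array(camera_params(n)["extrinsics"]);print(n,T.round(3).tolist())
    for l in("case","lid","lid_bar","mat"): print(l,[(list(map(int,b["box"])),round(b["p"],2)) for b in boxes_of(n,l)])
s=state();print(s["time"],s["tool_pos"],s["tool_rot"],s["contact_force"])
a=cv2.imread("pics/scene0.png");b=cv2.imread("pics/top0.png")
cv2.imwrite("pics/both0.png",cv2.resize(np.vstack([a,b]),(480,600)))
E
```

```text
pics
scene [[0.65, 0.501, -0.571, 0.964], [0.76, -0.413, 0.503, -0.394], [0.016, -0.761, -0.649, 0.692], [0.0, 0.0, 0.0, 1.0]]
case [([182, 227, 129, 114], 0.68)]
lid [([181, 228, 128, 101], 0.74)]
lid_bar [([182, 225, 129, 106], 0.91)]
mat [([135, 227, 77, 58], 0.87), ([327, 200, 64, 44], 0.74), ([367, 165, 56, 38], 0.66), ([290, 158, 57, 30], 0.6), ([183, 227, 130, 102], 0.58), ([395, 216, 19, 21], 0.39)]
top [[0.011, -0.982, 0.19, 0.287], [-1.0, -0.008, 0.02, 0.018], [-0.018, -0.191, -0.981, 1.105], [0.0, 0.0, 0.0, 1.0]]
case [([352, 155, 115, 71], 0.89)]
lid [([230, 170, 55, 59], 0.73), ([353, 155, 108, 68], 0.62)]
lid_bar [([353, 155, 109, 70], 0.84), ([352, 154, 114, 72], 0.38)]
mat [([197, 261, 67, 71], 0.97), ([409, 257, 63, 59], 0.87), ([139, 181, 68, 68], 0.83)]
0.5 [ 0.20770071 -0.58943232  0.23126412] [-3.54541138e-05  9.85688843e-01  1.68574918e-01 -4.78946997e-06] [-0.58290012 -0.70955235  0.72245952]
```

View pics/top0.png

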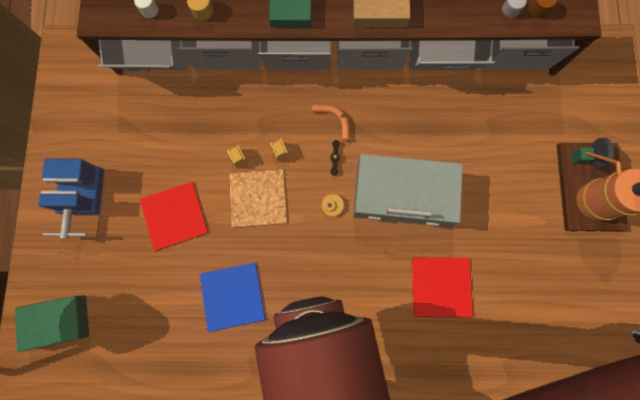

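View pics/scene0.png

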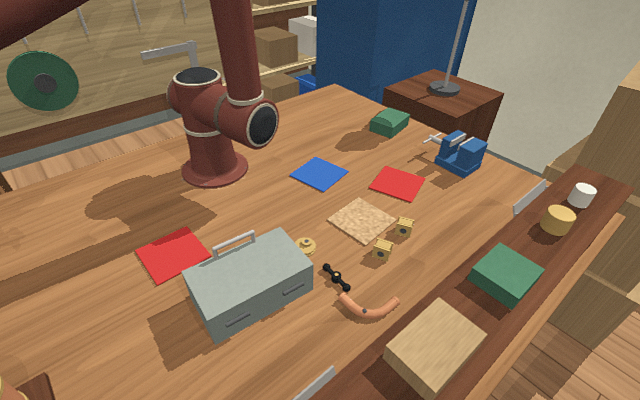

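Top view: the case is at (408,190) with its bar at (408,212). There are four square mats: red (173,215), blue (232,297), red (442,287) and cork (258,198). The speckled cork one fits the description. Next I'll measure the lid, bar and mat.

```bash
python3 - <<'E'
from h import *
D=np.load("/tmp/top0.npz");P=D["P"];im=D["im"]
Q=P[150:232,348:470].reshape(-1,3);Q=Q[np.isfinite(Q[:,0])]
print(np.histogram(Q[:,2],bins=np.arange(0,.16,.01)))
L=Q[(Q[:,2]>.075)&(Q[:,2]<.112)]
for _ in range(3):
    A=np.c_[L[:,:2],np.ones(len(L))];c=np.linalg.lstsq(A,L[:,2],rcond=None)[0];r=L[:,2]-A@c;L=L[abs(r)<.004]
print("plane",c,len(L),r.std())
rect=cv2.minAreaRect((L[:,:2]*1000).astype(np.float32));print("lid rect",rect,cv2.boxPoints(rect))
h=Q[:,2]-(np.c_[Q[:,:2],np.ones(len(Q))]@c)
B=Q[h>.025];print("bar",len(B),B.mean(0),B.min(0),B.max(0));m=B.mean(0)
print("bar rect",cv2.minAreaRect((B[:,:2]*1000).astype(np.float32)), 'ztop', np.percentile(B[:,2],90))
M=P[160:235,220:295];hsv=cv2.cvtColor(im,cv2.COLOR_RGB2HSV)[160:235,220:295]
S=M[(M[...,2]>.003)&(M[...,2]<.012)];r=cv2.minAreaRect((S[:,:2]*1000).astype(np.float32));print("mat",len(S),r,S.mean(0))
# scene cloud check
P=np.load("/tmp/scene0.npz")["P"];Q=P[225:345,178:318].reshape(-1,3);Q=Q[np.isfinite(Q[:,0])]
L=Q[(Q[:,2]>.08)&(Q[:,2]<.108)];print("scene lid",cv2.minAreaRect((L[:,:2]*1000).astype(np.float32)))
B=Q[Q[:,2]>.112];print("scene bar",B.mean(0),cv2.minAreaRect((B[:,:2]*1000).astype(np.float32)))
print(np.array(camera_params("top")["mtx"]))
a=cv2.resize(im[145:240,215:475][...,::-1],None,fx=3,fy=3,interpolation=2);cv2.imwrite("pics/crop1.png",a)
E
```

```text
(array([1743,   53,   60,   66,  128,   75,   75,   86, 2656, 3331,    9,
          9,  192,    0,    0]), array([0.  , 0.01, 0.02, 0.03, 0.04, 0.05, 0.06, 0.07, 0.08, 0.09, 0.1 ,
       0.11, 0.12, 0.13, 0.14, 0.15]))
plane [ 0.00213166 -0.00062731  0.08910801] 5756 0.001672343918255799
lid rect ((497.1703186035156, -176.4981689453125), (241.8360137939453, 143.25924682617188), 84.83882904052734) [[ 414.9536   -290.4823  ]
 [ 557.632    -303.36957 ]
 [ 579.387     -62.514038]
 [ 436.70862   -49.62677 ]]
bar 199 [ 0.43396309 -0.16878814  0.12392963] [ 0.42546673 -0.21792876  0.11538861] [ 0.4428582  -0.12020281  0.12889582]
bar rect ((434.2555847167969, -168.99246215820312), (97.93275451660156, 10.593415260314941), 84.58802795410156) ztop 0.12684542519709915
mat 3045 ((488.54278564453125, 194.45465087890625), (194.13516235351562, 191.68560791015625), 1.2072398662567139) [0.48455216 0.1916027  0.00629181]
scene lid ((497.0489807128906, -175.86544799804688), (240.69052124023438, 144.45936584472656), 84.88442993164062)
scene bar [ 0.43811034 -0.17284835  0.1226996 ] ((437.2060241699219, -170.2461700439453), (99.34567260742188, 10.997509956359863), 84.35301971435547)
[[440.37223292   0.         316.69798296]
 [  0.         440.37223292 192.04381847]
 [  0.           0.           1.        ]]
```

View pics/crop1.png

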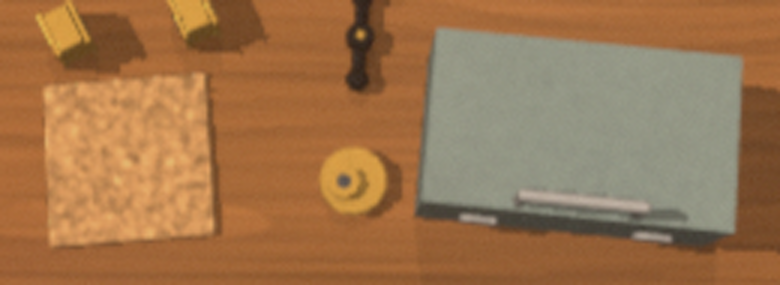

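Cork mat confirmed. The lid is closed, the case yaw is about -5.2°, and its centre is about (497,-176). Next a helper that converts case-frame targets into tool rows.

```bash
cat >> h.py <<'E'
YAW=np.radians(-5.25); C=np.array([.497,-.176])
def c2w(p): # case mm -> world m
    c,s=np.cos(YAW),np.sin(YAW); return np.array([C[0]+(c*p[0]-s*p[1])/1e3,C[1]+(s*p[0]+c*p[1])/1e3,p[2]/1e3])
def plan(target,yawdeg,n):  # world TCP target, tool-x heading, n rows
    s=state(); w,x,y,z=s["tool_rot"]; th=np.arctan2(2*(x*y+w*z),1-2*(y*y+z*z))
    dth=(np.radians(yawdeg)-th+np.pi)%(2*np.pi)-np.pi; d=(target-s["tool_pos"])*1e3/n
    print("t",round(s["time"],2),"tcp",s["tool_pos"].round(4),"yaw",np.degrees(th).round(2),"F",s["contact_force"].round(1),"w",round(s["gripper_width"],3))
    out=[]
    for k in range(n):
        a=th+dth*k/n; c,q=np.cos(a),np.sin(a)
        out.append([round(v,1) for v in (c*d[0]+q*d[1], q*d[0]-c*d[1], -d[2], -np.degrees(dth)/n)])
    print(out)
E
python3 - <<'E'
from h import *
b=c2w([-62,0,120]);print(b)
plan(np.array([b[0],b[1],.19]),84.75,16)
E
```

```text
[ 0.43526009 -0.1703269   0.12      ]
t 0.5 tcp [ 0.2077 -0.5894  0.2313] yaw 19.41 F [-0.6 -0.7  0.7] w 1.0
[[np.float64(22.1), np.float64(-20.0), np.float64(2.6), np.float64(-4.1)], [np.float64(23.5), np.float64(-18.4), np.float64(2.6), np.float64(-4.1)], [np.float64(24.7), np.float64(-16.6), np.float64(2.6), np.float64(-4.1)], [np.float64(25.9), np.float64(-14.8), np.float64(2.6), np.float64(-4.1)], [np.float64(26.8), np.float64(-13.0), np.float64(2.6), np.float64(-4.1)], [np.float64(27.7), np.float64(-11.0), np.float64(2.6), np.float64(-4.1)], [np.float64(28.4), np.float64(-9.0), np.float64(2.6), np.float64(-4.1)], [np.float64(29.0), np.float64(-7.0), np.float64(2.6), np.float64(-4.1)], [np.float64(29.4), np.float64(-4.9), np.float64(2.6), np.float64(-4.1)], [np.float64(29.7), np.float64(-2.8), np.float64(2.6), np.float64(-4.1)], [np.float64(29.8), np.float64(-0.7), np.float64(2.6), np.float64(-4.1)], [np.float64(29.8), np.float64(1.5), np.float64(2.6), np.float64(-4.1)], [np.float64(29.6), np.float64(3.6), np.float64(2.6), np.float64(-4.1)], [np.float64(29.3), np.float64(5.7), np.float64(2.6), np.float64(-4.1)], [np.float64(28.8), np.float64(7.8), np.float64(2.6), np.float64(-4.1)], [np.float64(28.2), np.float64(9.8), np.float64(2.6), np.float64(-4.1)]]
```

step_arm([
  [22,-20,2.5,-4.1],
  [23,-18,2.5,-4.1],
  [25,-17,2.5,-4.1],
  [26,-15,2.5,-4.1],
  [27,-13,2.5,-4.1],
  [28,-11,2.5,-4.1],
  [28,-9,2.5,-4.1],
  [29,-7,2.5,-4.1],
], claw=50)

```text
time: 1.3
tool_pos: [0.3212, -0.3746, 0.2113]
tool_rot: [0.002, 0.894, 0.447, -0.0]
contact_force: [0.1, 0.8, -0.7]
gripper_width: 0.502
```

step_arm([
  [29,-5,2.5,-4.1],
  [30,-3,2.5,-4.1],
  [30,-1,2.5,-4.1],
  [30,1,2.5,-4.1],
  [29,4,2.5,-4.1],
  [29,6,2.5,-4.1],
  [29,8,2.5,-4.1],
  [28,10,2.5,-4.1],
])

```text
time: 2.1
tool_pos: [0.4323, -0.1531, 0.1918]
tool_rot: [0.005, 0.724, 0.69, -0.0]
contact_force: [0.6, -0.1, 0.2]
gripper_width: 0.497
```

```bash
sed -i 's/\[round(v,1) for/[round(float(v),1) for/' h.py; python3 - <<'E'
from h import *
b=c2w([-62,0,120]); plan(np.array([b[0],b[1],.18]),84.75,4)
E
```

```text
t 2.1 tcp [ 0.4323 -0.1531  0.1918] yaw 87.29 F [ 0.6 -0.1  0.2] w 0.497
[[-4.3, 0.9, 3.0, 0.6], [-4.3, 1.0, 3.0, 0.6], [-4.3, 1.0, 3.0, 0.6], [-4.2, 1.1, 3.0, 0.6]]
```

step_arm([
  [-6,1,0,0.8],
  [-6,1,0,0.8],
  [-5,1,0,0.8],
  [0,0,0,0],
])

```text
time: 2.5
tool_pos: [0.4351, -0.1697, 0.1922]
tool_rot: [0.005, 0.738, 0.675, -0.0]
contact_force: [0.7, 0.1, 0.1]
gripper_width: 0.5
```

```bash
python3 - <<'E'
from h import *
b=c2w([-62,0,120]); plan(np.array([b[0],b[1],.101]),84.75,4)
im,P=snap("scene","s1.png");Q=P[225:345,178:318].reshape(-1,3)
B=Q[(Q[:,2]>.118)&(Q[:,2]<.135)];B=B[abs(B[:,0]-.436)<.015];print(np.median(B,0))
E
```

```text
t 2.5 tcp [ 0.4351 -0.1697  0.1922] yaw 84.94 F [0.7 0.1 0.1] w 0.5
[[-0.1, 0.1, 22.8, 0.0], [-0.1, 0.1, 22.8, 0.0], [-0.1, 0.1, 22.8, 0.0], [-0.1, 0.1, 22.8, 0.0]]
[ 0.43822887 -0.17293153  0.12403298]
```

step_arm([
  [0,0,25,0],
  [0,0,25,0],
  [0,0,22,0],
  [0,0,18,0],
  [0,0,2,0],
])

```text
time: 3.05
tool_pos: [0.4357, -0.1751, 0.0998]
tool_rot: [0.007, 0.741, 0.672, 0.001]
contact_force: [-0.6, 0.2, -0.4]
gripper_width: 0.503
```

step_arm([
  [0,0,0,0],
  [0,0,0,0],
  [0,0,0,0],
  [0,0,0,0],
  [0,0,0,0],
], claw=0)

```text
time: 3.55
tool_pos: [0.4347, -0.176, 0.1009]
tool_rot: [0.007, 0.741, 0.671, 0.0]
contact_force: [0.7, -1.1, -3.9]
gripper_width: 0.093
```

Bar gripped. Next I'll compute the arc rows, closing the loop on the measured position.

```bash
cat >> h.py <<'E'
def arc(step,n,end,kind="lid"):
    s=state(); p=s["tool_pos"]; c,q=np.cos(YAW),np.sin(YAW)
    dx,dy=(p[:2]-C)*1e3; X,Y=c*dx+q*dy,-q*dx+c*dy; Z=p[2]*1e3+19
    if kind=="lid": u,v,r,f0=X-70,Z-50,np.hypot(132,70),np.arctan2(70,132)
    else: u,v,r,f0=Y-12,Z-46.5,np.hypot(115,28),np.arctan2(28,115)
    ph=np.arctan2(v,-u); print("t",round(s["time"],2),"case grasp",np.round([X,Y,Z],1),"r err",round(np.hypot(u,v)-r,1),"theta",round(ph-f0,3),"F",s["contact_force"].round(1),"w",round(s["gripper_width"],3),"rot",s["tool_rot"].round(3))
    out=[];a=ph
    for k in range(n):
        b=min(a+np.radians(step),end+f0); t=np.array([-r*np.cos(b),r*np.sin(b)])
        o=np.array([u,v]) if k==0 else np.array([-r*np.cos(a),r*np.sin(a)])
        out.append([round(float(w),1) for w in t-o]); a=b
    print("along,up",out,"end theta",round(a-f0,3))
E
python3 -c "
from h import *
arc(4,8,1.75)"
```

```text
t 3.55 case grasp [-62.   -5.7 119.9] r err -0.0 theta -0.001 F [ 0.7 -1.1 -3.9] w 0.093 rot [0.007 0.741 0.671 0.   ]
along,up [[5.2, 9.1], [5.8, 8.7], [6.4, 8.2], [7.0, 7.8], [7.5, 7.3], [8.0, 6.7], [8.4, 6.1], [8.8, 5.5]] end theta 0.558
```

step_arm([
  [0,5,-9,0],
  [0,6,-8.5,0],
  [0,6.5,-8,0],
  [0,7,-8,0],
  [0,7.5,-7,0],
  [0,8,-6.5,0],
  [0,8.5,-6,0],
  [0,9,-5.5,0],
])

```text
time: 4.35
tool_pos: [0.4922, -0.1814, 0.1628]
tool_rot: [0.003, 0.741, 0.671, -0.004]
contact_force: [-2.8, -2.7, -6.1]
gripper_width: 0.089
```

```bash
python3 -c "
from h import *
arc(5,8,1.75)"
```

```text
t 4.35 case grasp [ -4.3  -5.9 181.8] r err 1.9 theta 0.57 F [-2.8 -2.7 -6.1] w 0.089 rot [ 0.003  0.741  0.671 -0.004]
along,up [[12.5, 4.3], [12.1, 4.9], [12.5, 3.8], [12.8, 2.7], [12.9, 1.6], [13.0, 0.4], [13.0, -0.7], [12.9, -1.8]] end theta 1.268
```

step_arm([
  [0,12,-4,0],
  [0,12,-4.5,0],
  [0,12.5,-3.5,0],
  [0,12.5,-2.5,0],
  [0,13,-1.5,0],
  [0,13,0,0],
  [0,13,0.7,0],
  [0,13,1.8,0],
])

```text
time: 5.15
tool_pos: [0.5975, -0.1914, 0.1819]
tool_rot: [-0.002, 0.741, 0.671, -0.008]
contact_force: [-7.8, -1.0, -1.2]
gripper_width: 0.092
```

```bash
python3 -c "
from h import *
arc(4,7,1.76)"
```

```text
t 5.15 case grasp [101.4  -6.1 200.9] r err 4.7 theta 1.289 F [-7.8 -1.  -1.2] w 0.092 rot [-0.002  0.741  0.671 -0.008]
along,up [[9.2, -7.1], [9.9, -3.2], [9.7, -3.9], [9.4, -4.5], [9.1, -5.2], [8.7, -5.8], [6.2, -4.8]] end theta 1.76
```

step_arm([
  [0,9.5,4.5,0],
  [0,10,4,0],
  [0,9.5,4,0],
  [0,9.5,4.5,0],
  [0,9,5,0],
])

```text
time: 5.65
tool_pos: [0.649, -0.1963, 0.1615]
tool_rot: [-0.002, 0.741, 0.671, -0.008]
contact_force: [-6.2, -1.1, -0.3]
gripper_width: 0.09
```

```bash
python3 -c "
from h import *
arc(3,6,1.78)"
```

```text
t 5.65 case grasp [153.2  -6.3 180.5] r err 5.3 theta 1.651 F [-6.2 -1.1 -0.3] w 0.09 rot [-0.002  0.741  0.671 -0.008]
along,up [[3.6, -8.9], [6.2, -4.7], [2.8, -2.3], [0.0, 0.0], [0.0, 0.0], [0.0, 0.0]] end theta 1.78
```

step_arm([
  [0,5,5,0],
  [0,5,5,0],
  [0,3,3,0],
])

```text
time: 5.95
tool_pos: [0.6576, -0.1971, 0.1555]
tool_rot: [-0.01, 0.741, 0.672, -0.014]
contact_force: [-24.8, 3.3, 17.7]
gripper_width: 0.087
```

```bash
python3 -c "
from h import *
arc(3,2,1.8)"
```

```text
t 5.95 case grasp [161.9  -6.4 174.5] r err 5.4 theta 1.719 F [-24.8   3.3  17.7] w 0.087 rot [-0.01   0.741  0.672 -0.014]
along,up [[3.0, -9.1], [3.3, -2.8]] end theta 1.8
```

step_arm([
  [0,0,0,0],
  [0,0,0,0],
  [0,0,0,0],
], claw=24)

```text
time: 6.25
tool_pos: [0.6617, -0.1971, 0.1589]
tool_rot: [-0.006, 0.741, 0.671, -0.01]
contact_force: [0.3, -0.3, -0.4]
gripper_width: 0.24
```

```bash
python3 -c "
from h import *
arc(3,2,1.8)"
```

```text
t 6.25 case grasp [165.9  -5.9 177.9] r err 10.5 theta 1.727 F [ 0.3 -0.3 -0.4] w 0.24 rot [-0.006  0.741  0.671 -0.01 ]
along,up [[-0.2, -13.2], [2.4, -2.0]] end theta 1.8
```

step_arm([
  [0,0,-10,0],
  [0,0,-15,0],
  [0,0,-20,0],
  [0,0,-25,0],
  [0,0,-25,0],
  [0,0,0,0],
])

```text
time: 6.85
tool_pos: [0.6665, -0.1962, 0.2628]
tool_rot: [-0.003, 0.741, 0.672, -0.008]
contact_force: [1.0, 0.3, 1.0]
gripper_width: 0.239
```

```bash
python3 - <<'E'
from h import *
t=c2w([0,-103,0]);plan(np.array([t[0],t[1],.25]),-5.25,11)
E
```

```text
t 6.85 tcp [ 0.6665 -0.1962  0.2628] yaw 84.4 F [1.  0.3 1. ] w 0.239
[[-9.0, -15.5, 1.2, 8.2], [-11.1, -14.0, 1.2, 8.2], [-13.0, -12.3, 1.2, 8.2], [-14.6, -10.3, 1.2, 8.2], [-15.9, -8.2, 1.2, 8.2], [-16.9, -5.8, 1.2, 8.2], [-17.6, -3.3, 1.2, 8.2], [-17.9, -0.8, 1.2, 8.2], [-17.8, 1.7, 1.2, 8.2], [-17.4, 4.2, 1.2, 8.2], [-16.6, 6.7, 1.2, 8.2]]
```

step_arm([
  [-9,-15,0,8.2],
  [-11,-14,0,8.2],
  [-13,-12,0,8.2],
  [-14.5,-10,0,8.2],
  [-16,-8,0,8.2],
  [-17,-6,0,8.2],
  [-17.5,-3,0,8.2],
  [-18,-1,0,8.2],
], claw=50)

```text
time: 7.65
tool_pos: [0.5337, -0.2537, 0.2636]
tool_rot: [0.002, 0.99, 0.142, -0.006]
contact_force: [0.3, -0.8, 0.0]
gripper_width: 0.498
```

```bash
python3 - <<'E'
from h import *
t=c2w([0,-103,0]);plan(np.array([t[0],t[1],.25]),-5.25,5)
im,P=snap("top","t2.png"); im2,P2=snap("scene","s2.png")
np.savez("/tmp/f2.npz",P=P,P2=P2)
a=np.vstack([im[100:280,300:500],im2[170:350,150:350]])
cv2.imwrite("pics/c2.png",cv2.resize(np.hstack([im[100:280,310:490],im2[160:340,150:330]]),None,fx=2.2,fy=2.2)[...,::-1])
E
```

```text
t 7.65 tcp [ 0.5337 -0.2537  0.2636] yaw 16.35 F [ 0.3 -0.8  0. ] w 0.498
[[-10.3, 2.2, 2.7, 4.3], [-10.1, 2.9, 2.7, 4.3], [-9.8, 3.7, 2.7, 4.3], [-9.5, 4.4, 2.7, 4.3], [-9.1, 5.1, 2.7, 4.3]]
```

View pics/c2.png

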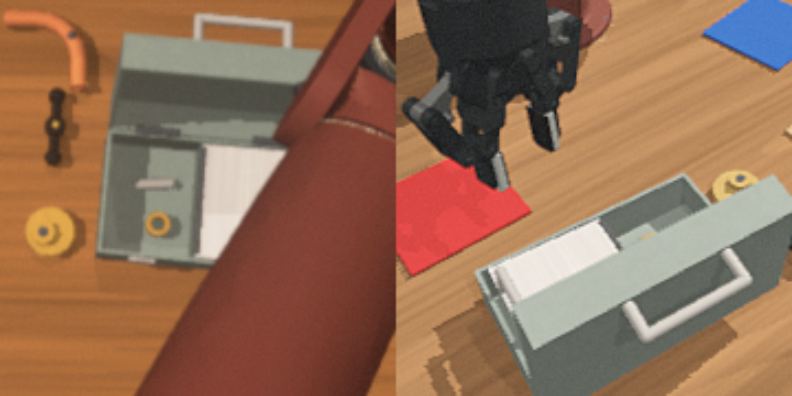

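The lid stands open and the white flap shows, with its bar at the right end. I'll check the lid angle and measure the case walls and flap bar from depth.

```bash
cat >> h.py <<'E'
def w2c(P):
    c,q=np.cos(YAW),np.sin(YAW); d=(P[...,:2]-C)*1e3
    return np.stack([c*d[...,0]+q*d[...,1],-q*d[...,0]+c*d[...,1],P[...,2]*1e3],-1)
def lidang(P):  # from the outer top face seen by 'scene'
    Q=w2c(P).reshape(-1,3); m=(Q[:,0]>85)&(Q[:,0]<150)&(abs(Q[:,1])<110)&(Q[:,2]>60)&(Q[:,2]<172); Q=Q[m]
    for _ in range(5):
        A=np.c_[Q[:,2],np.ones(len(Q))]; k=np.linalg.lstsq(A,Q[:,0],rcond=None)[0]; r=Q[:,0]-A@k; Q=Q[abs(r)<max(4,1.5*r.std())]
    print("lid", round(np.pi/2+np.arctan(k[0]),3), len(Q), "x at z=150",round(k[0]*150+k[1],1))
E
python3 - <<'E'
from h import *
D=np.load("/tmp/f2.npz"); lidang(D["P2"])
Q=w2c(D["P2"]).reshape(-1,3)
B=Q[(abs(Q[:,0])<50)&(abs(Q[:,1]+103)<20)&(Q[:,2]>64)&(Q[:,2]<90)];print(len(B),B.mean(0).round(1),B.min(0).round(1),B.max(0).round(1))
F=Q[(abs(Q[:,0])<40)&(Q[:,1]<0)&(Q[:,1]>-90)&(Q[:,2]>30)&(Q[:,2]<60)];print("flap z",np.median(F[:,2]))
E=Q[(Q[:,2]>175)&(Q[:,0]>60)&(Q[:,0]<140)];print("edge",E.max(0),len(E))
E
```

```text
lid 1.751 2255 x at z=150 129.0
99 [ -10.4 -102.4   82. ] [ -34.6 -107.3   68.6] [ 13.1 -96.8  86. ]
flap z 50.206274307130094
edge [ 139.98219237 1594.91319034  586.11628917] 16371
```

Lid at 1.751, on its stop. The flap bar sits at case y ≈ -102.5, z ≈ 78. Moving above it.

step_arm([
  [-10,2,8,4.3],
  [-10,3,8,4.3],
  [-10,4,8,4.3],
  [-10,4,8,4.3],
  [-9,5,8,4.3],
  [0,0,0,0],
])

```text
time: 8.35
tool_pos: [0.4887, -0.2781, 0.2221]
tool_rot: [0.003, 0.999, -0.04, -0.003]
contact_force: [0.4, -0.6, 0.4]
gripper_width: 0.501
```

```bash
python3 - <<'E'
from h import *
t=c2w([-3,-102.5,59]);plan(t,-5.25,6)
E
```

```text
t 8.35 tcp [ 0.4887 -0.2781  0.2221] yaw -4.58 F [ 0.4 -0.6  0.4] w 0.501
[[-0.7, 0.0, 27.2, 0.1], [-0.7, 0.0, 27.2, 0.1], [-0.7, 0.0, 27.2, 0.1], [-0.7, 0.0, 27.2, 0.1], [-0.7, 0.0, 27.2, 0.1], [-0.7, 0.0, 27.2, 0.1]]
```

step_arm([
  [-1,0,30,0],
  [-1,0,30,0],
  [-1,0,30,0],
  [-1,0,30,0],
  [0,0,20,0],
  [0,0,15,0],
  [0,0,7,0],
  [0,0,0,0],
], claw=45)

```text
time: 9.15
tool_pos: [0.4934, -0.2781, 0.0592]
tool_rot: [0.004, 1.0, -0.026, 0.003]
contact_force: [0.3, -1.4, -0.9]
gripper_width: 0.45
```

```bash
python3 - <<'E'
from h import *
t=c2w([-3,-102.5,59]);plan(t,-5.25,1)
E
```

```text
t 9.15 tcp [ 0.4934 -0.2781  0.0592] yaw -2.93 F [ 0.3 -1.4 -0.9] w 0.45
[[-8.7, 0.1, 0.2, 2.3]]
```

step_arm([
  [-4,0,0,1.2],
  [-4,0,0,1.1],
  [0,0,0,0],
])

```text
time: 9.45
tool_pos: [0.4869, -0.2788, 0.0623]
tool_rot: [0.006, 0.999, -0.047, 0.005]
contact_force: [0.4, -0.4, 0.1]
gripper_width: 0.451
```

step_arm([
  [0,0,0,0],
  [0,0,0,0],
  [0,0,0,0],
  [0,0,0,0],
  [0,0,0,0],
], claw=0)

```text
time: 9.95
tool_pos: [0.4876, -0.2784, 0.0638]
tool_rot: [0.005, 0.999, -0.047, 0.006]
contact_force: [0.9, 0.8, -0.4]
gripper_width: 0.088
```

```bash
python3 -c "
from h import *
arc(5,8,1.85,'flap')
plan(c2w([-3,-102.5,59]),-5.25,1)"
```

```text
t 9.95 case grasp [   0.  -102.8   82.8] r err 2.1 theta 0.068 F [ 0.9  0.8 -0.4] w 0.088 rot [ 0.005  0.999 -0.047  0.006]
along,up [[5.5, 9.1], [4.4, 9.4], [5.2, 8.9], [5.9, 8.5], [6.6, 7.9], [7.3, 7.3], [7.9, 6.6], [8.5, 5.9]] end theta 0.766
t 9.95 tcp [ 0.4876 -0.2784  0.0638] yaw -5.36 F [ 0.9  0.8 -0.4] w 0.088
[[-3.0, -0.3, 4.8, -0.1]]
```

step_arm([
  [0,-4.5,-9,0],
  [0,-4.5,-9,0],
  [0,-5,-9,0],
  [0,-6,-8.5,0],
  [0,-6.5,-8,0],
  [0,-7,-7,0],
  [0,-8,-6.5,0],
  [0,-8.5,-6,0],
])

```text
time: 10.75
tool_pos: [0.4921, -0.2319, 0.1331]
tool_rot: [0.014, 0.999, -0.047, 0.008]
contact_force: [-1.1, -3.5, -1.1]
gripper_width: 0.085
```

```bash
python3 -c "
from h import *
arc(5,8,1.85,'flap')"
```

```text
t 10.75 case grasp [  0.2 -56.1 152.1] r err 7.3 theta 0.759 F [-1.1 -3.5 -1.1] w 0.085 rot [ 0.014  0.999 -0.047  0.008]
along,up [[12.9, -0.9], [9.3, 4.4], [9.7, 3.6], [10.0, 2.7], [10.2, 1.9], [10.3, 1.0], [10.3, 0.1], [10.3, -0.8]] end theta 1.457
```

step_arm([
  [0,-11,0,0],
  [0,-10,-3,0],
  [0,-10,-2,0],
  [0,-10,-2,0],
  [0,-10,-1,0],
  [0,-10,0,0],
  [0,-10,0.5,0],
  [0,-10,1,0],
])

```text
time: 11.55
tool_pos: [0.4992, -0.1567, 0.1566]
tool_rot: [0.03, 0.998, -0.047, 0.008]
contact_force: [-1.6, -3.6, 1.6]
gripper_width: 0.087
```

```bash
python3 -c "
from h import *
arc(5,6,1.87,'flap')"
```

```text
t 11.55 case grasp [  0.4  19.4 175.6] r err 11.0 theta 1.389 F [-1.6 -3.6  1.6] w 0.087 rot [ 0.03   0.998 -0.047  0.008]
along,up [[9.6, -12.0], [10.1, -1.9], [9.9, -2.8], [9.7, -3.7], [9.3, -4.5], [4.6, -2.6]] end theta 1.87
```

step_arm([
  [0,0,0,0],
  [0,-8,2,0],
  [0,-8,2.5,0],
  [0,-8,3,0],
  [0,-8,3,0],
], claw=16)

```text
time: 12.05
tool_pos: [0.5021, -0.1198, 0.1432]
tool_rot: [0.027, 0.999, -0.046, 0.008]
contact_force: [-0.6, -0.5, 0.9]
gripper_width: 0.159
```

```bash
python3 -c "
from h import *
arc(5,6,1.87,'flap')"
```

```text
t 12.05 case grasp [ -0.   56.5 162.2] r err 5.6 theta 1.699 F [-0.6 -0.5  0.9] w 0.159 rot [ 0.027  0.999 -0.046  0.008]
along,up [[7.5, -9.3], [8.7, -4.7], [0.0, 0.0], [0.0, 0.0], [0.0, 0.0], [0.0, 0.0]] end theta 1.87
```

step_arm([
  [0,-6,4,0],
  [0,-6,4,0],
  [0,-5,3,0],
  [0,-4,2,0],
])

```text
time: 12.45
tool_pos: [0.5037, -0.1049, 0.1308]
tool_rot: [0.037, 0.998, -0.045, 0.006]
contact_force: [-10.8, -17.6, 13.4]
gripper_width: 0.159
```

```bash
python3 -c "
from h import *
arc(5,1,1.87,'flap')"
```

```text
t 12.45 case grasp [1.000e-01 7.150e+01 1.498e+02] r err 0.8 theta 1.854 F [-10.8 -17.6  13.4] w 0.159 rot [ 0.037  0.998 -0.045  0.006]
along,up [[1.2, -1.6]] end theta 1.87
```

step_arm([
  [0,0,0,0],
  [0,0,0,0],
  [0,0,-10,0],
  [0,0,-15,0],
  [0,0,-20,0],
  [0,0,-25,0],
  [0,0,-25,0],
  [0,0,-10,0],
], claw=24)

```text
time: 13.25
tool_pos: [0.5015, -0.0943, 0.2402]
tool_rot: [0.035, 0.998, -0.045, 0.004]
contact_force: [-0.2, 0.0, -0.7]
gripper_width: 0.237
```

```bash
cat >> h.py <<'E'
def flapang(P):
    Q=w2c(P).reshape(-1,3); m=(abs(Q[:,0])<50)&(Q[:,1]>8)&(Q[:,1]<60)&(Q[:,2]>65)&(Q[:,2]<158); Q=Q[m]
    for _ in range(6):
        A=np.c_[Q[:,2],np.ones(len(Q))]; k=np.linalg.lstsq(A,Q[:,1],rcond=None)[0]; r=Q[:,1]-A@k; Q=Q[abs(r)<max(3,1.5*r.std())]
    print("flap", round(np.pi/2+np.arctan(k[0]),3), len(Q),"resid",r.std().round(1))
E
python3 - <<'E'
from h import *
s=state();print(s["tool_pos"],s["tool_rot"],s["contact_force"],s["joint_pos"])
im,P=snap("top"); im2,P2=snap("scene"); np.savez("/tmp/f3.npz",P=P,P2=P2,im=im,im2=im2)
lidang(P2);flapang(P);flapang(P2)
for n in("top","scene"): print(n,boxes_of(n,"valve")[:2])
cv2.imwrite("pics/c3.png",cv2.resize(np.hstack([im[100:280,310:490],im2[160:340,150:330]]),None,fx=2.2,fy=2.2)[...,::-1])
E
```

```text
[ 0.50153876 -0.09431764  0.24023616] [ 0.03501534  0.9983647  -0.04497313  0.00438869] [-0.22811648  0.04181394 -0.66307181] [-0.29555835 -0.24367841  1.87557429 -0.06592298  1.48397621  1.37014407]
lid 1.751 2254 x at z=150 129.0
flap 1.849 129 resid 0.3
flap 1.851 813 resid 0.6
top [{'box': [418.3, 191.1, 15.6, 20.0], 'p': 0.81}]
scene [{'box': [328.4, 198.8, 66.7, 48.7], 'p': 0.34}, {'box': [395.3, 217.3, 20.3, 20.0], 'p': 0.19}]
```

View pics/c3.png

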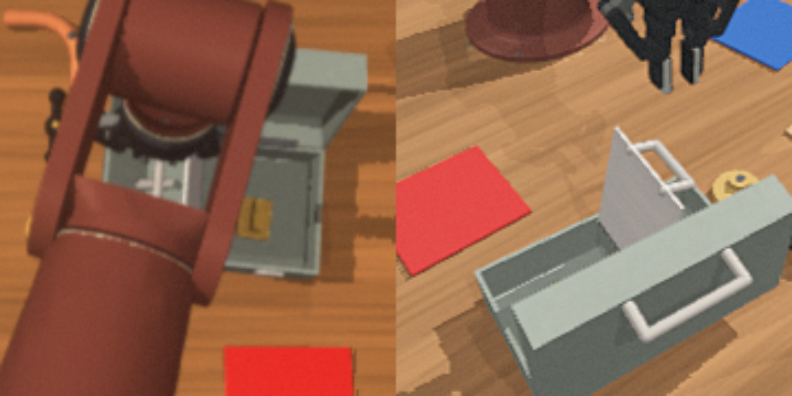

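Lid 1.751, flap 1.85, both on their stops. The valve shows at top-view pixel (426,199). I'll locate it from depth and colour.

```bash
python3 - <<'E'
from h import *
D=np.load("/tmp/f3.npz");P=D["P"];im=D["im"]
Q=w2c(P)[180:225,405:450]; hsv=cv2.cvtColor(im,cv2.COLOR_RGB2HSV)[180:225,405:450]
m=(hsv[...,1]>130)&(hsv[...,0]<30)&np.isfinite(Q[...,0])&(abs(Q[...,0])<64)&(Q[...,1]<8)&(Q[...,1]>-114)
V=Q[m];print(len(V),V.min(0),V.max(0))
for nm,S in(("base",V[(V[:,2]>6)&(V[:,2]<20)]),("rib",V[V[:,2]>26])):
    r=cv2.minAreaRect(S[:,:2].astype(np.float32)); print(nm,len(S),S.mean(0).round(1),r)
A=V;print("all",cv2.minAreaRect(A[:,:2].astype(np.float32)))
R=V[V[:,2]>26][:,:2];w,v=np.linalg.eigh(np.cov(R.T));print("rib axis deg",np.degrees(np.arctan2(v[1,1],v[0,1])),np.sqrt(w))
fl=Q[(~m)&(Q[...,2]<15)&(abs(Q[...,0])<60)];print("floor",np.median(fl[:,2]))
a=cv2.resize(im[175:230,400:455][...,::-1],None,fx=8,fy=8,interpolation=2);cv2.imwrite("pics/c4.png",a)
E
```

```text
247 [-30.88465674 -75.11822768   3.6148629 ] [ 15.48696085 -36.85062441  40.55856916]
base 154 [-11.  -53.8  12.8] ((-7.602597236633301, -55.54576110839844), (35.7838020324707, 45.74903869628906), 86.44467163085938)
rib 79 [ -8.6 -54.6  35.2] ((-8.802433967590332, -55.34341049194336), (13.044885635375977, 34.27415466308594), 87.37853240966797)
all ((-7.245766639709473, -56.462486267089844), (37.569454193115234, 46.575016021728516), 86.44467163085938)
rib axis deg 176.2024705148236 [ 3.82816943 10.1580193 ]
floor 4.1136923391202895
```

View pics/c4.png

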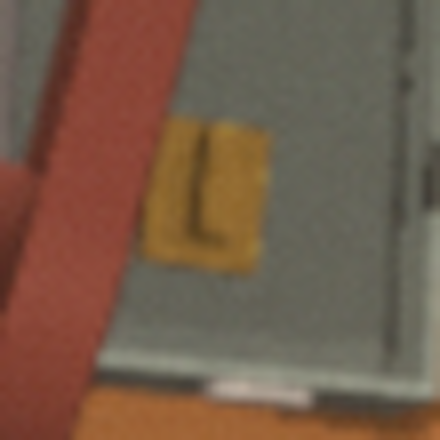

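Valve at case (-8.7,-55.2), rib axis about -3° in the case frame (world ≈ -8.5°). The tool picked up about 4° of tilt (tips towards -y) during the flap push. I'll take it out by pushing shut fingertips gently against the inside of the fixed case's right wall before gripping the valve.

```bash
python3 - <<'E'
from h import *
plan(c2w([15,-92,235]),-5.25,8)
E
```

```text
t 13.45 tcp [ 0.5    -0.0942  0.2356] yaw -5.15 F [-0.3 -0.  -1.2] w 0.242
[[2.4, 21.7, 0.1, 0.0], [2.4, 21.7, 0.1, 0.0], [2.4, 21.7, 0.1, 0.0], [2.4, 21.7, 0.1, 0.0], [2.4, 21.7, 0.1, 0.0], [2.4, 21.7, 0.1, 0.0], [2.4, 21.7, 0.1, 0.0], [2.4, 21.7, 0.1, 0.0]]
```

step_arm([
  [2.5,22,0,0],
  [2.5,22,0,0],
  [2.5,22,0,0],
  [2.5,22,0,0],
  [2.5,22,0,0],
  [2.5,22,0,0],
  [2.5,22,0,0],
  [2.5,20,0,0],
], claw=0)

```text
time: 14.25
tool_pos: [0.4974, -0.2695, 0.228]
tool_rot: [0.027, 0.999, -0.043, -0.012]
contact_force: [-0.2, -0.3, -1.3]
gripper_width: -0.004
```

```bash
python3 - <<'E'
from h import *
plan(c2w([15,-90,32]),-5.25,8); print(state()["tool_rot"])
E
```

```text
t 14.25 tcp [ 0.4974 -0.2695  0.228 ] yaw -4.92 F [-0.2 -0.3 -1.3] w -0.004
[[0.8, -0.4, 24.5, 0.0], [0.8, -0.4, 24.5, 0.0], [0.8, -0.4, 24.5, 0.0], [0.8, -0.4, 24.5, 0.0], [0.8, -0.4, 24.5, 0.0], [0.8, -0.4, 24.5, 0.0], [0.8, -0.4, 24.5, 0.0], [0.8, -0.4, 24.5, 0.0]]
[ 0.02736367  0.99865136 -0.04257339 -0.01158446]
```

step_arm([
  [1.5,-1.5,25,0],
  [1.5,-1.5,25,0],
  [1.5,-1.5,25,0],
  [1.5,-1.5,25,0],
  [1.5,-1.5,25,0],
  [1.5,-1.5,25,0],
  [1.5,-1.5,25,0],
  [1,-1,15,0],
])

```text
time: 15.05
tool_pos: [0.4957, -0.2675, 0.0168]
tool_rot: [0.022, 0.999, -0.045, -0.02]
contact_force: [0.5, 0.2, -0.4]
gripper_width: 0.001
```

```bash
python3 - <<'E'
from h import *
plan(c2w([15,-90,32]),-5.25,1); s=state(); print(s["tool_rot"], w2c(s["tool_pos"]))
E
```

```text
t 15.05 tcp [ 0.4957 -0.2675  0.0168] yaw -5.27 F [ 0.5  0.2 -0.4] w 0.001
[[7.9, -1.2, -15.2, -0.0]]
[ 0.02184912  0.99851916 -0.04547163 -0.02035782] [  7.11998898 -91.22874419  16.77934558]
```

step_arm([
  [0,0,-6,0],
  [0,0,-6,0],
  [0,6,0,0],
  [0,6,0,0],
  [0,5,0,0],
  [0,5,0,0],
  [0,5,0,0],
  [0,5,0,0],
])

```text
time: 15.85
tool_pos: [0.4935, -0.2792, 0.029]
tool_rot: [-0.003, 0.999, -0.048, -0.023]
contact_force: [1.5, 18.4, 5.0]
gripper_width: 0.001
```

step_arm([
  [0,5,0,0],
  [0,5,0,0],
  [0,5,0,0],
  [0,5,0,0],
])

```text
time: 16.25
tool_pos: [0.4935, -0.2783, 0.0296]
tool_rot: [-0.027, 0.998, -0.05, -0.024]
contact_force: [1.7, 18.2, 5.5]
gripper_width: 0.0
```

The push works but overshot: two calls' worth was too much. Fixing the other axis next, gently, on the near inner wall.

step_arm([
  [0,-5,0,0],
  [-12,0,0,0],
  [-14,0,0,0],
  [-14,0,0,0],
  [-8,0,0,0],
  [-6,0,0,0],
  [-5,0,0,0],
  [-5,0,0,0],
])

```text
time: 17.05
tool_pos: [0.4318, -0.2711, 0.0377]
tool_rot: [-0.023, 0.998, -0.052, -0.013]
contact_force: [32.7, 0.2, -22.6]
gripper_width: -0.003
```

```bash
python3 - <<'E'
from h import *
s=state(); print(s["tool_rot"], w2c(s["tool_pos"]),s["contact_force"])
E
```

```text
[-0.02323281  0.99831383 -0.05164643 -0.01274263] [ -56.23100747 -100.679605     37.68834816] [ 32.71764097   0.21799016 -22.62309217]
```

step_arm([
  [-4,0,0,0],
  [-4,0,0,0],
  [-2,0,0,0],
])

```text
time: 17.35
tool_pos: [0.4323, -0.2712, 0.0389]
tool_rot: [-0.021, 0.998, -0.054, 0.003]
contact_force: [4.1, 0.1, -3.2]
gripper_width: 0.001
```

Tilt is now about 2.4°, which is acceptable. Up and over the valve.

step_arm([
  [3,0,-5,0],
  [2,0,-20,0],
  [5,0,-20,0],
  [10,-8,-10,1],
  [10,-10,0,1],
  [10,-10,0,1],
  [8,-10,0,0],
  [0,0,0,0],
], claw=45)

```text
time: 18.15
tool_pos: [0.4841, -0.2382, 0.0972]
tool_rot: [-0.026, 0.996, -0.081, -0.0]
contact_force: [0.2, -0.2, 0.4]
gripper_width: 0.447
```

```bash
python3 - <<'E'
from h import *
s=state(); print(s["tool_rot"], w2c(s["tool_pos"]),s["contact_force"])
plan(c2w([-8.7,-55.2,70]),-8.5,2)
E
```

```text
[-2.58181442e-02  9.96353826e-01 -8.13161783e-02 -3.95540827e-04] [ -7.16255837 -63.10695923  97.15609559] [ 0.18877279 -0.19162649  0.37942263]
t 18.15 tcp [ 0.4841 -0.2382  0.0972] yaw -9.32 F [ 0.2 -0.2  0.4] w 0.447
[[-1.0, -3.9, 13.6, -0.4], [-1.0, -3.9, 13.6, -0.4]]
```

step_arm([
  [-0.5,-2,15,0],
  [-0.5,-2,15,0],
  [-0.5,0,15,0],
  [0,0,5,0],
  [0,0,0,0],
])

```text
time: 18.65
tool_pos: [0.4801, -0.2303, 0.0405]
tool_rot: [-0.027, 0.996, -0.081, -0.003]
contact_force: [0.0, 0.5, -0.6]
gripper_width: 0.45
```

```bash
python3 - <<'E'
from h import *
s=state(); print(s["tool_rot"], w2c(s["tool_pos"]),s["contact_force"])
plan(c2w([-8.7,-55.2,15]),-8.5,2)
E
```

```text
[-0.02670466  0.99632381 -0.08133778 -0.00314517] [-11.89007403 -55.63226108  40.47101488] [ 0.02224305  0.4810033  -0.64670023]
t 18.65 tcp [ 0.4801 -0.2303  0.0405] yaw -9.32 F [ 0.   0.5 -0.6] w 0.45
[[1.6, -0.3, 12.7, -0.4], [1.6, -0.3, 12.7, -0.4]]
```

step_arm([
  [1.5,0.5,10,0],
  [1.5,0.5,9,0],
  [0,0,4,0],
  [0,0,1,0],
  [0,0,0,0],
])

```text
time: 19.15
tool_pos: [0.4828, -0.231, 0.0142]
tool_rot: [-0.027, 0.996, -0.082, -0.003]
contact_force: [1.1, 0.6, -0.2]
gripper_width: 0.45
```

```bash
python3 - <<'E'
from h import *
s=state(); print(s["tool_rot"], w2c(s["tool_pos"]),s["contact_force"])
E
```

```text
[-0.02664761  0.99629872 -0.08166069 -0.00320784] [ -9.06586673 -56.06296592  14.21640591] [ 1.06085486  0.59969739 -0.20414234]
```

step_arm([
  [0,0,0,0],
  [0,0,0,0],
  [0,0,0,0],
  [0,0,0,0],
  [0,0,0,0],
  [0,0,0,0],
], claw=0)

```text
time: 19.75
tool_pos: [0.4835, -0.2315, 0.0155]
tool_rot: [-0.026, 0.996, -0.081, -0.002]
contact_force: [0.8, -0.4, -0.6]
gripper_width: 0.126
```

step_arm([
  [0,0,-8,0],
  [0,0,-15,0],
  [0,0,-20,0],
  [0,0,-25,0],
  [0,0,-30,0],
  [0,0,-30,0],
  [0,0,-30,0],
  [0,0,-20,0],
])

```text
time: 20.55
tool_pos: [0.4812, -0.2396, 0.2027]
tool_rot: [-0.027, 0.996, -0.081, -0.005]
contact_force: [0.1, -0.7, -1.1]
gripper_width: 0.126
```

```bash
python3 - <<'E'
from h import *
s=state(); print(s["tool_rot"], w2c(s["tool_pos"]),s["contact_force"],s["gripper_width"])
D=np.load("/tmp/top0.npz");P=D["P"][160:235,220:295]; hsv=cv2.cvtColor(D["im"],cv2.COLOR_RGB2HSV)[160:235,220:295]
m=(hsv[...,2]>170)&(P[...,2]<.02);n,l,st,ce=cv2.connectedComponentsWithStats(m.astype(np.uint8));k=1+st[1:,4].argmax()
r=cv2.minAreaRect((P[l==k][:,:2]*1e3).astype(np.float32));print("mat",r,st[k])
im2,P2=snap("scene");im,P=snap("top");lidang(P2);flapang(P2)
cv2.imwrite("pics/c5.png",cv2.resize(im2[60:340,150:430],None,fx=2,fy=2)[...,::-1])
E
```

```text
[-0.02725343  0.99629317 -0.08145674 -0.00468665] [ -9.95464087 -64.77003239 202.74252505] [ 0.10296467 -0.68445179 -1.09637938] 0.12570995283813285
mat ((492.13818359375, 207.81378173828125), (156.96315002441406, 167.6051025390625), 5.349618911743164) [   0    4   66   63 3264]
lid 1.751 2258 x at z=150 128.9
flap 1.85 814 resid 0.6
```

View pics/c5.png

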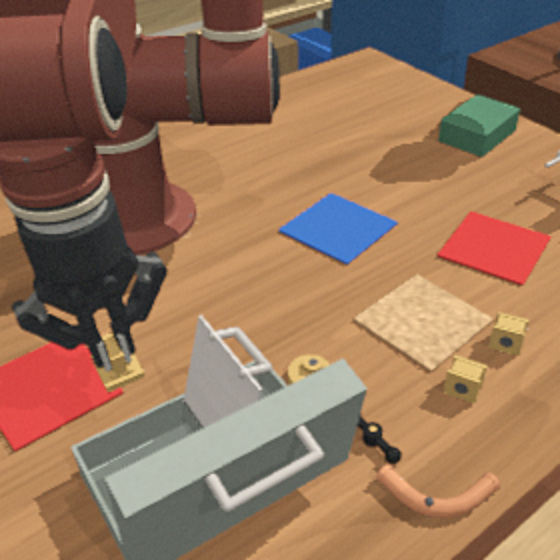

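Valve is in the gripper (0.126), lid and flap still fully open. Now the carry to the cork mat.

```bash
python3 - <<'E'
from h import *
D=np.load("/tmp/top0.npz");P=D["P"];hsv=cv2.cvtColor(D["im"],cv2.COLOR_RGB2HSV)
print("box centre",P[199,257],"corners(crop1 /3)")
c=[(44,88),(206,74),(214,232),(51,244)]
W=np.array([P[int(145+y/3),int(215+x/3)] for x,y in c]);print(W.round(3),W.mean(0).round(4))
m=W.mean(0);plan(np.array([m[0],m[1],.26]),-8.5,18)
E
```

```text
box centre [0.48194603 0.19291356 0.00287305] corners(crop1 /3)
[[ 0.546  0.267  0.006]
 [ 0.562  0.129 -0.002]
 [ 0.424  0.118  0.003]
 [ 0.412  0.252  0.01 ]] [0.4859 0.1913 0.0042]
t 20.65 tcp [ 0.4826 -0.2406  0.2044] yaw -9.33 F [ 0.3  0.3 -1.2] w 0.122
[[-3.7, -23.7, -3.1, -0.0], [-3.7, -23.7, -3.1, -0.0], [-3.7, -23.7, -3.1, -0.0], [-3.7, -23.7, -3.1, -0.0], [-3.6, -23.7, -3.1, -0.0], [-3.6, -23.7, -3.1, -0.0], [-3.6, -23.7, -3.1, -0.0], [-3.6, -23.7, -3.1, -0.0], [-3.6, -23.7, -3.1, -0.0], [-3.5, -23.7, -3.1, -0.0], [-3.5, -23.7, -3.1, -0.0], [-3.5, -23.7, -3.1, -0.0], [-3.5, -23.7, -3.1, -0.0], [-3.5, -23.7, -3.1, -0.0], [-3.4, -23.7, -3.1, -0.0], [-3.4, -23.8, -3.1, -0.0], [-3.4, -23.8, -3.1, -0.0], [-3.4, -23.8, -3.1, -0.0]]
```

step_arm([
  [0,0,-20,0],
  [0,0,-20,0],
  [0,0,-15,0],
])

```text
time: 20.95
tool_pos: [0.4799, -0.2416, 0.2559]
tool_rot: [-0.028, 0.996, -0.082, -0.006]
contact_force: [0.9, 0.2, -1.1]
gripper_width: 0.127
```

step_arm([
  [-3,-12,0,0],
  [-4,-24,1,0],
  [-4,-24,1,0],
  [-4,-24,1,0],
  [-4,-24,1,0],
  [-4,-24,1,0],
  [-4,-24,1,0],
  [-4,-24,1,0],
])

```text
time: 21.75
tool_pos: [0.4735, -0.048, 0.2501]
tool_rot: [-0.031, 0.996, -0.084, -0.013]
contact_force: [0.5, -0.2, -1.6]
gripper_width: 0.126
```

step_arm([
  [-4,-24,1,0],
  [-4,-24,1,0],
  [-4,-24,1,0],
  [-4,-24,1,0],
  [-4,-24,1,0],
  [-4,-24,1,0],
  [-4,-24,1,0],
  [-2,-18,1,0],
])

```text
time: 22.55
tool_pos: [0.4633, 0.155, 0.2401]
tool_rot: [-0.032, 0.996, -0.082, -0.024]
contact_force: [0.3, 0.2, -2.0]
gripper_width: 0.124
```

```bash
python3 - <<'E'
from h import *
print(state()["tool_rot"]);plan(np.array([.485,.192,.15]),-8.5,6)
E
```

```text
[-0.03233498  0.99583008 -0.0818968  -0.0238709 ]
t 22.55 tcp [0.4633 0.155  0.2401] yaw -9.31 F [ 0.3  0.2 -2. ] w 0.124
[[2.6, -6.7, 15.0, -0.1], [2.6, -6.7, 15.0, -0.1], [2.6, -6.7, 15.0, -0.1], [2.6, -6.6, 15.0, -0.1], [2.6, -6.6, 15.0, -0.1], [2.7, -6.6, 15.0, -0.1]]
```

step_arm([
  [4,-5,10,0],
  [4,-6,15,0],
  [4,-6,15,0],
  [4,-6,15,0],
  [4,-6,15,0],
  [4,-5,15,0],
  [4,-2,10,0],
  [0,0,5,0],
])

```text
time: 23.35
tool_pos: [0.4851, 0.1944, 0.1237]
tool_rot: [-0.029, 0.996, -0.08, -0.032]
contact_force: [-0.3, -0.0, -1.9]
gripper_width: 0.125
```

step_arm([
  [0,0,0,0],
  [0,0,0,0],
  [0,0,0,0],
  [0,0,0,0],
])

```text
time: 23.75
tool_pos: [0.4845, 0.1934, 0.1232]
tool_rot: [-0.029, 0.996, -0.081, -0.032]
contact_force: [-0.5, -0.3, -1.9]
gripper_width: 0.127
```

step_arm([
  [0,0,0,0],
  [0,0,0,0],
  [0,0,0,0],
  [0,0,0,0],
])

```text
time: 24.15
tool_pos: [0.4857, 0.1935, 0.1253]
tool_rot: [-0.029, 0.996, -0.081, -0.03]
contact_force: [0.1, -0.2, -1.8]
gripper_width: 0.126
```

```bash
cat >> h.py <<'E'
def tilt():
    from scipy.spatial.transform import Rotation as R
    s=state();w,x,y,z=s["tool_rot"];a=R.from_quat([x,y,z,w]).as_matrix()[:,2];print("tilt zx,zy deg",np.degrees(a[:2]).round(2),"joints",np.round(s["joint_pos"],3))
E
python3 - <<'E'
from h import *
tilt();plan(np.array([.485,.192,.118]),-8.5,2)
E
```

```text
tilt zx,zy deg [-3.18  3.65] joints [ 0.197 -0.081  1.929  0.075  1.336  1.91 ]
t 24.15 tcp [0.4857 0.1935 0.1253] yaw -9.16 F [ 0.1 -0.2 -1.8] w 0.126
[[-0.2, 0.8, 3.7, -0.3], [-0.2, 0.8, 3.7, -0.3]]
```

Held, level to about 4.8°. I'll see whether a quick sideways move reduces the drifted tilt.

step_arm([
  [-30,0,0,0],
  [-30,0,0,0],
  [-30,0,0,0],
  [0,0,0,0],
])

```text
time: 24.55
tool_pos: [0.3951, 0.208, 0.1311]
tool_rot: [-0.03, 0.996, -0.081, -0.03]
contact_force: [0.8, 0.8, -2.7]
gripper_width: 0.124
```

step_arm([
  [6,0,0,0],
  [6,0,0,0],
  [6,0,0,0],
  [6,0,0,0],
  [6,0,0,0],
  [6,0,0,0],
  [6,0,0,0],
  [6,0,0,0],
])

```text
time: 25.35
tool_pos: [0.4498, 0.199, 0.1282]
tool_rot: [-0.03, 0.996, -0.082, -0.029]
contact_force: [-0.4, -0.1, -1.9]
gripper_width: 0.127
```

```bash
python3 - <<'E'
from h import *
tilt();plan(np.array([.485,.192,.118]),-8.5,2)
E
```

```text
tilt zx,zy deg [-3.05  3.66] joints [ 0.222 -0.166  2.001  0.076  1.345  1.939]
t 25.35 tcp [0.4498 0.199  0.1282] yaw -9.34 F [-0.4 -0.1 -1.9] w 0.127
[[17.9, 0.6, 5.1, -0.4], [17.9, 0.7, 5.1, -0.4]]
```

step_arm([
  [0,0,0,-8.5],
  [0,0,0,-8.5],
  [0,0,0,-8.5],
  [0,0,0,-8.5],
  [0,0,0,-8.5],
  [0,0,0,-8.5],
  [0,0,0,-8.5],
  [0,0,0,-8.5],
])

```text
time: 26.15
tool_pos: [0.453, 0.1983, 0.1277]
tool_rot: [-0.041, 0.867, 0.496, -0.007]
contact_force: [0.9, 0.3, -1.9]
gripper_width: 0.124
```

```bash
python3 - <<'E'
from h import *
tilt();plan(np.array([.485,.192,.118]),-8.5,8)
E
```

```text
tilt zx,zy deg [-3.07  3.65] joints [ 0.22  -0.158  1.995  0.076  1.344  0.732]
t 26.15 tcp [0.453  0.1983 0.1277] yaw 59.51 F [ 0.9  0.3 -1.9] w 0.124
[[1.4, 3.8, 1.2, 8.5], [1.9, 3.6, 1.2, 8.5], [2.4, 3.3, 1.2, 8.5], [2.9, 2.9, 1.2, 8.5], [3.3, 2.4, 1.2, 8.5], [3.6, 1.9, 1.2, 8.5], [3.8, 1.4, 1.2, 8.5], [4.0, 0.8, 1.2, 8.5]]
```

step_arm([
  [0,0,0,8.5],
  [0,0,0,8.5],
  [0,0,0,8.5],
  [0,0,0,8.5],
  [0,0,0,8.5],
  [0,0,0,8.5],
  [0,0,0,8.5],
  [0,0,0,8.5],
])

```text
time: 26.95
tool_pos: [0.4552, 0.198, 0.1272]
tool_rot: [-0.03, 0.996, -0.081, -0.029]
contact_force: [-0.7, -0.6, -1.3]
gripper_width: 0.123
```

```bash
python3 - <<'E'
from h import *
tilt();plan(np.array([.485,.192,.118]),-8.5,8)
E
```

```text
tilt zx,zy deg [-3.09  3.64] joints [ 0.218 -0.152  1.991  0.076  1.343  1.932]
t 26.95 tcp [0.4552 0.198  0.1272] yaw -9.17 F [-0.7 -0.6 -1.3] w 0.123
[[3.8, 0.1, 1.2, -0.1], [3.8, 0.1, 1.2, -0.1], [3.8, 0.2, 1.2, -0.1], [3.8, 0.2, 1.2, -0.1], [3.8, 0.2, 1.2, -0.1], [3.8, 0.2, 1.2, -0.1], [3.8, 0.2, 1.2, -0.1], [3.8, 0.2, 1.2, -0.1]]
```

Quick moves and turns leave the tilt unchanged (4.8°). I'll go to the final pose slowly and look at the valve itself.

step_arm([
  [4,0,1.5,0],
  [4,0,1.5,0],
  [4,0,1.5,0],
  [4,1,1.5,0],
  [4,1,1.5,0],
  [4,1,1.5,0],
  [4,1,1,0],
  [4,1,1,0],
])

```text
time: 27.75
tool_pos: [0.4886, 0.1879, 0.1125]
tool_rot: [-0.03, 0.996, -0.077, -0.029]
contact_force: [0.6, 0.4, -1.2]
gripper_width: 0.127
```

```bash
python3 - <<'E'
from h import *
tilt();plan(np.array([.485,.192,.118]),-8.5,2)
im,P=snap("scene");im2,P2=snap("top")
print(boxes_of("scene","valve")[:1],boxes_of("top","valve")[:1]);lidang(P);flapang(P)
hsv=cv2.cvtColor(im,cv2.COLOR_RGB2HSV);s=state()
m=(np.linalg.norm(P[...,:2]-s["tool_pos"][:2],axis=-1)<.045)&(P[...,2]>.07)&(P[...,2]<.125)&(hsv[...,1]>110)
v,u=np.where(m);V=P[m];print(len(V),V.min(0),V.max(0),u.min(),u.max(),v.min(),v.max())
# plate-top plane
np.savez("/tmp/f5.npz",P=P,im=im)
cu,cv_=int(u.mean()),int(v.mean())
cv2.imwrite("pics/c6.png",cv2.resize(im[cv_-45:cv_+45,cu-55:cu+55],None,fx=7,fy=6.6,interpolation=2)[...,::-1])
E
```

```text
tilt zx,zy deg [-3.1   3.63] joints [ 0.186 -0.064  1.937  0.075  1.312  1.889]
t 27.75 tcp [0.4886 0.1879 0.1125] yaw -8.68 F [ 0.6  0.4 -1.2] w 0.127
[[-2.1, -1.8, -2.8, -0.1], [-2.1, -1.8, -2.8, -0.1]]
[{'box': [355.0, 186.3, 21.1, 15.3], 'p': 0.57}] []
lid 1.75 2258 x at z=150 128.9
flap 1.849 817 resid 0.6
139 [0.46428764 0.16705929 0.10041   ] [0.51553338 0.20346598 0.12414839] 354 375 187 200
```

View pics/c6.png

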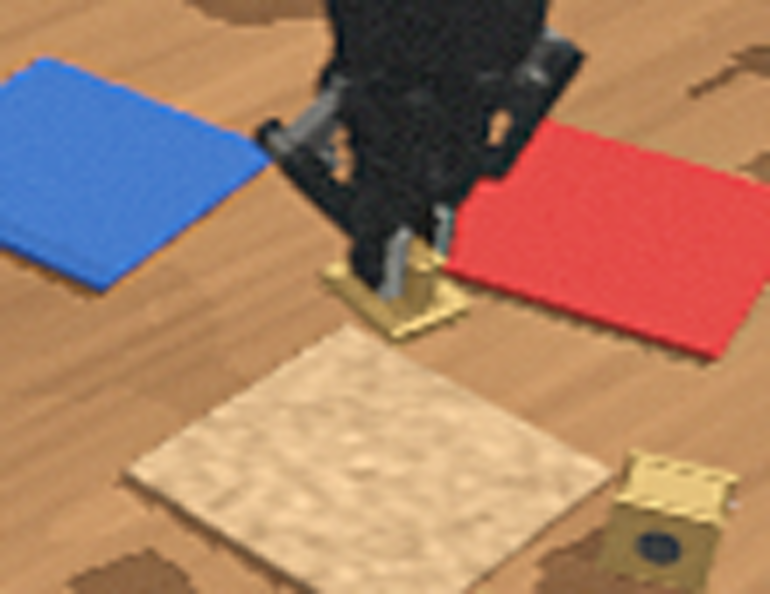

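step_arm([
  [-2,-2,-2,0],
  [-2,-2,-2,0],
  [0,0,0,0],
  [0,0,0,0],
])

```text
time: 28.35
tool_pos: [0.4846, 0.1931, 0.118]
tool_rot: [-0.03, 0.996, -0.076, -0.029]
contact_force: [0.0, -0.0, -1.4]
gripper_width: 0.123
```

```bash
python3 - <<'E'
from h import *
D=np.load("/tmp/f5.npz");P,im=D["P"],D["im"]
hsv=cv2.cvtColor(im,cv2.COLOR_RGB2HSV)
m=(np.linalg.norm(P[...,:2]-np.array([.4886,.1879]),axis=-1)<.036)&(P[...,2]>.100)&(P[...,2]<.117)&(hsv[...,1]>110)
V=P[m]
for _ in range(4):
    A=np.c_[V[:,:2],np.ones(len(V))];c=np.linalg.lstsq(A,V[:,2],rcond=None)[0];r=V[:,2]-A@c;V=V[abs(r)<.0035]
cov=np.linalg.inv(np.c_[V[:,:2],np.ones(len(V))].T@np.c_[V[:,:2],np.ones(len(V))])*r.var()
print("base tilt deg x,y",np.degrees(c[:2]),"sd",np.degrees(np.sqrt(np.diag(cov)[:2])),len(V))
tilt();plan(np.array([.485,.192,.118]),-8.5,1)
E
```

```text
base tilt deg x,y [-3.54614223  4.6503307 ] sd [0.71177519 1.06515124] 83
tilt zx,zy deg [-3.08  3.65] joints [ 0.197 -0.076  1.938  0.075  1.321  1.9  ]
t 28.35 tcp [0.4846 0.1931 0.118 ] yaw -8.65 F [ 0.  -0.  -1.4] w 0.123
[[0.6, 1.0, -0.0, -0.1]]
```

The valve hangs steady over the mat's middle, with its underside about 10 cm above the cork. Lid and flap are unchanged, so I'm handing in.

```bash
python3 - <<'E'
from h import *
s=state();print(s["time"],s["tool_pos"],np.abs(s["joint_vel"]).max(),s["gripper_width"])
job_done()
E
```

```text
28.35 [0.4845993  0.19309671 0.11799114] 0.006285271123482958 0.12322434227190793
the job is handed in; nothing more can be done
```

I opened the lid and then the flap, lifted out the valve, and handed in with it held over the middle of the cork mat. The valve is not quite level.

- **Lid and flap:** depth measured the lid at 1.75 rad and the flap at 1.85 rad after the carry, so both are on their stops.
- **Valve:** it is held firmly (opening 0.12). The TCP is at (0.485, 0.193, 0.118), which puts its underside about 10 cm above the mat. The arm was at rest at 28.4 s.
- **Tilt (the weak check):** the tool leans about 4.8° and a rough depth fit of the valve's base gave about 5–6°. The lean first built up while pushing the flap open. I partly corrected it by pressing the shut fingers lightly on the inside of the case walls. More crept in during the carry, and slower moves and turns at the end did not remove it.
- **Other parts:** I did not touch any of them, but I did not measure them again at the end.

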